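# Close the caliper on the brass bush

## Task

Measure the plain brass bush with the caliper that lies open on the table, without picking anything up: with the fingertips push the bush in between the caliper's two long jaws, well in towards the beam and still upright, then push the slider along the beam until both jaws just touch the bush, lightly, and take your hand away. Leave the steel bush and the brass cone alone, and do not shove the caliper, or the block that backs it, out of place.

Things in the scene. Friction and masses are not known exactly. Their poses are not given: they have to be found in the camera images.
- caliper: digital caliper lying loose and flat, 0.2 kg. Origin on the table, middle of its length. Own +y runs along the steel beam (x 3 to 20, y -116 to 116, 3.5 thick) to the fixed jaw (y 95 to 116). Both long jaws, 3.5 thick, reach from the beam to x -33; the mouth between them opens towards own -x, where the samples stand, and is 58 to 75 wide at the start. Slips on the table at about 1 N
- caliper_slider (a joint): how far the slider is drawn back, m: grows as the jaws open. Gap between the long jaws = value + 0.0167, so 0.0073 when they touch the 24 mm bush; 0.042 to 0.058 at the start. Sliding friction about 0.5 N; it stays where it is left
- slider_end (a point): middle of the rear end face (away from the jaws) of the slider's black housing, 8 above the table. The housing is 66 long, 31 wide (caliper x -4 to 27) and spans 4 to 12 above the table; the beam, its top 3.5 above the table, sticks out under this face. Pushing the face along the caliper's +y closes the jaws; the long jaw moves with it
- jaw_fixed (a point): point on the measuring face of the fixed long jaw, 18 in from the jaw tip, 2 above the table; the face looks along the caliper's -y
- jaw_moving (a point): the point opposite it on the measuring face of the slider's long jaw; the face looks along the caliper's +y
- bush_brass: THE PART TO MEASURE: plain straight brass bush, a cylinder with a hole, diameter 24, height 18, 30 g, standing loose on the table in front of the jaws; origin at the centre of its underside, z up
- bush_steel: grey steel bush with a wider flange at the foot, diameter 23, height 20, standing; leave alone; origin at the centre of its underside
- cone_brass: brass cone, diameter 26 at the foot, height 27, standing; leave alone; origin at the centre of its underside. The three samples stand in a loose row about 55 apart, in any order
- stop_block: ground steel block, 51 x 76 x 25 high, 0.72 kg, loose, its long side against the end of the caliper behind the fixed jaw, so that the caliper does not creep: with it a push along +y shifts the caliper only above about 4 N; origin at the centre of its underside
Things that resemble listed ones, but are neither listed nor needed, are in the scene too. Leave any orange or red look-alike of the bush_brass alone.

How it is judged:
On the way, in this order (a step that is already met when the one before it is completed fails the run):
1. the brass bush stands between the open long jaws, all of it inside the jaws' length (x of bush_brass in the frame of caliper above -0.0215 m and y of bush_brass in the frame of jaw_fixed below -0.01 m and y of bush_brass in the frame of jaw_moving above 0.01 m and angle between bush_brass's own z axis and vertical below 0.15 rad), for 0.2 s.
2. the slider is pushed up so that both jaws touch the bush (distance between jaw_fixed and jaw_moving below 0.0254 m), for 0.1 s.
At the end, for the whole second after the job is handed in: the brass bush stands upright between the long jaws, all of it within their length (centre at most 21.5 mm out from the caliper's x = 0), jaws closed on it, 22.4 to 25.4 mm apart for the 24 mm bush; caliper and stop block within 20 mm of where they lay (all of step 1 and distance between jaw_fixed and jaw_moving between 0.0224 and 0.0254 m and height (world z) of bush_brass below 0.003 m and linear speed of bush_brass below 0.01 m/s and distance of each of caliper, stop_block from where it was at the start of the episode below 0.02 m); the robot touches nothing.
It fails at once if the steel bush or the brass cone was disturbed (moved more than 8 mm) (distance of any of bush_steel, cone_brass from where it was at the start of the episode above 0.008 m).
It fails at once if the bush was lifted or knocked over instead of being pushed (height (world z) of bush_brass above 0.006 m or angle between bush_brass's own z axis and vertical above 0.5 rad).
It fails at once if the caliper was lifted or tipped (height (world z) of caliper above 0.01 m or angle between caliper's own z axis and vertical above 0.15 rad).
It fails at once if the caliper or its stop block was shoved out of place (more than 20 mm) (distance of any of caliper, stop_block from where it was at the start of the episode above 0.02 m).
It fails at once if the jaws were rammed against the bush (over 40 N) instead of closing on it lightly (contact force between caliper and bush_brass above 40 N).
It also fails if it takes over 48 s, if anything falls off the work surface, if the arm or the gripper's body presses on something with over 40 N, if the wrist force passes 120 N, or if a joint passes its speed limit or range.

## Robot

A 7-joint arm with a two-finger parallel gripper is mounted at the origin on a cart in front of the work surface, level with it; the furniture and walls round the work are solid. World frame = base frame: x ahead of the robot, y to its left, z up, the work surface at z = 0. Lengths are in m, angles in rad, forces in N, time in s.
With the tool pointing down it reaches from about 0.4 to 0.85 m from the base axis. Payload 10.4 kg.
Tool frame: the origin (TCP) lies at the very end of the fingers, on their centre line; the grasp point (between the pads) lies 19 mm behind it; z points along the fingers, y is the direction in which the jaws open and shut (so a half turn about z gives the same grasp; the last joint's range is limited). The gripper opens to 87 mm and grips with 3 to 60 N. Pads are 19 mm wide; open, the fingers measure 117 mm over their backs; the gripper's body (75 mm by 190 mm) begins 51 mm behind the grasp point.
Start: joints at [-1.179, 0.332, -0.065, 1.46, 0.022, 1.35, -0.088], TCP at [0.252, 0.572, 0.223] pointing down, gripper open.
Joint ranges: [-2.6, 2.6], [-0.5, 2.12], [-1.47, 1.34], [0.16, 2.42], [-1.27, 4.41], [0.06, 2.06], [-2.6, 2.6]. Speed limits (rad/s): [2.22, 2.22, 2.79, 2.79, 3.14, 3.14, 3.14].

## Interface

Orientations are given as a unit quaternion [x, y, z, w].
In Python, from bench import r gives the robot as it stands.
- The arm moves only by the shell command python3 -m crank 'ROWS' [FORCE]. ROWS is JSON, a list of rows, each a list of 3 entries, a list of its own where there are three numbers: the opening, from -1 (shut) to 1 (fully open), so that 0 is half open, then the shift along the tool's x, y, z in mm, then the turn about the tool's z in degrees. A call has 1 to 12 rows; each row is the pose to reach, as a shift and turn from the pose commanded when the call began, along the tool's axes at that moment; what a row does not reach only later rows make up. A row lasts 1/12 s, in which the tool goes at most 41.7 mm and 7.16 degrees, less where a joint would pass 70% of its speed; a pose out of reach is approached as far as the arm can. A call with a gripper value outside its range is refused whole. The fingers move at their own pace and stop on an object; FORCE is the grip in N (left out, the last holds). Time passes only in rows, so rows that repeat a pose let the fingers close. It gives the time, the measured TCP pose, the force and the opening at its end, in the units of the state.
- r.read_state(): the state, without advancing time (a new reading comes with each control period).
- r.camera(name): name is "scene" or "top" or "wrist"; returns a dict with "pixels" (400x640x3 uint8, red, green, blue), "fov_y" (degrees; the focal length in pixels is half the picture's height over the tangent of half this angle, whatever the lens; pixels are square), "cx", "cy" (the principal point, pixels), "dist" ([k1, k2, p1, p2, k3] as OpenCV has them; the pictures are not rectified), "cam_to_world" (4x4, takes a point from camera to world coordinates). Camera axes: x right, y down, z forward; pixel columns grow to the right and rows downward; lengths in m; the calibration is good to about 2 mm. A picture is of the moment at which its call begins. There is no depth.
- r.close_job(): hands the job in, once; it reports no verdict.
The state is a dict: "time": time; "joint_positions": joint angles; "joint_vel": joint speeds; "joint_torque": joint torques, N m; "ee_pos": TCP position; "eef_rot": TCP orientation; "ft_force": force on the tool from outside, world axes, zero at the start; "torque": the same for the moment, N m; "width": finger opening in m.
Only numpy, scipy, OpenCV 4.12 (cv2) and the standard library are available. Lean on these libraries where they do the work, as an engineer would, in place of code of your own. Each camera call takes 0.05 s, during which the arm holds its last target.

## Working session

There is one attempt and no reset: what is moved stays moved. The work goes in short steps, Python scripts to look and compute and a shell command to move; the robot and the scene stay as the last step left them, time stands still between calls to the robot, and variables do not carry over. Pictures are saved under pics/ and viewed, and the job is handed in when it is done.

```bash
ls; mkdir -p pics
cat > h.py <<'E'
import numpy as np,cv2
from bench import r
def shot(n,name):
    c=r.camera(n); cv2.imwrite(f'pics/{name}.png',c['pixels'][:,:,::-1]); np.savez(f'pics/{name}.npz',**{k:np.array(v) for k,v in c.items()}); return c
def load(name): return dict(np.load(f'pics/{name}.npz'))
def K(c):
    f=200/np.tan(np.radians(float(c['fov_y']))/2); return np.array([[f,0,float(c['cx'])],[0,f,float(c['cy'])],[0,0,1]])
def p2w(c,uv,z):
    uv=np.array(uv,float).reshape(-1,1,2); n=cv2.undistortPoints(uv,K(c),np.array(c['dist'],float))[:,0]
    T=np.array(c['cam_to_world']); d=np.c_[n,np.ones(len(n))]@T[:3,:3].T; o=T[:3,3]
    z=np.broadcast_to(z,len(d)); return o+d*((z-o[2])/d[:,2])[:,None]
def w2p(c,P):
    T=np.linalg.inv(np.array(c['cam_to_world'])); P=np.array(P,float).reshape(-1,3)
    return cv2.projectPoints(P,cv2.Rodrigues(T[:3,:3])[0],T[:3,3],K(c),np.array(c['dist'],float))[0][:,0]
def crop(name,x0,y0,x1,y1,s,out):
    im=cv2.imread(f'pics/{name}.png')[y0:y1,x0:x1]; cv2.imwrite(f'pics/{out}.png',cv2.resize(im,None,fx=s,fy=s,interpolation=cv2.INTER_CUBIC))
E
python3 - <<'E'
from h import *
for n in ['scene','top','wrist']:
    c=shot(n,n+'0'); print(n,c['fov_y'],c['dist'],np.round(c['cam_to_world'],3).tolist())
print(r.read_state())
E
```

```text
pics
scene 45.360421638381624 [-0.08705089  0.          0.          0.          0.        ] [[0.834, -0.332, 0.442, 0.179], [-0.552, -0.485, 0.678, -0.605], [-0.011, -0.809, -0.588, 0.528], [0.0, 0.0, 0.0, 1.0]]
top 45.901151500189926 [-0.07113936  0.          0.          0.          0.        ] [[0.006, -0.997, 0.08, 0.483], [-1.0, -0.004, 0.027, -0.02], [-0.027, -0.08, -0.996, 0.912], [0.0, 0.0, 0.0, 1.0]]
wrist 64.52258655001698 [0.01449971 0.         0.         0.         0.        ] [[0.403, 0.876, 0.265, 0.179], [0.915, -0.385, -0.118, 0.604], [-0.001, 0.291, -0.957, 0.385], [0.0, 0.0, 0.0, 1.0]]
{'time': 0.15, 'joint_positions': array([-1.17858535,  0.33274495, -0.06468016,  1.46067805,  0.02159395,
        1.3498957 , -0.08849297]), 'joint_vel': array([-0.00040328, -0.00136846, -0.00076422, -0.00174103, -0.0017989 ,
       -0.00243332, -0.00048279]), 'joint_torque': array([ 7.93403342e-04, -6.23628831e+01,  2.45432620e-02, -3.90145612e+01,
       -6.14288938e-02,  3.71499849e-02,  1.20006930e-04]), 'ee_pos': array([0.25178782, 0.57175289, 0.22195885]), 'eef_rot': array([ 2.05920497e-01,  9.78568589e-01, -5.08444160e-04, -8.57327888e-05]), 'ft_force': array([ 0.06206689, -0.10282821, -1.01175216]), 'torque': array([ 0.00672796,  0.02853111, -0.00207303]), 'width': 0.08696290612558139}
```

View pics/scene0.png

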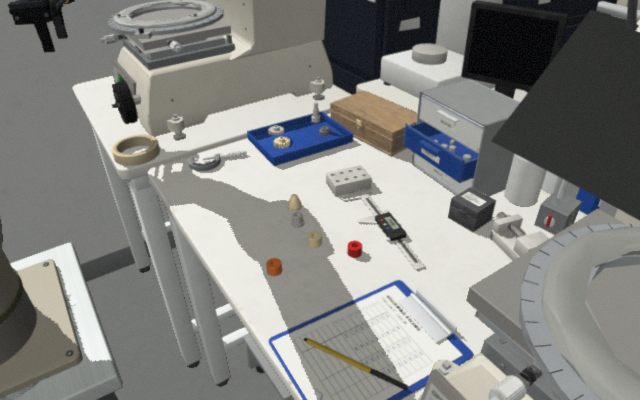

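View pics/top0.png

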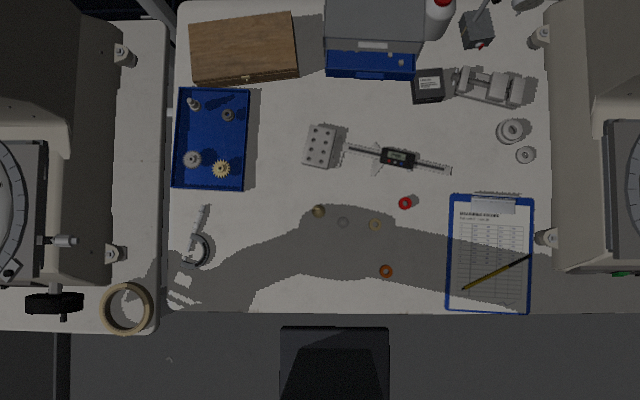

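View pics/wrist0.png

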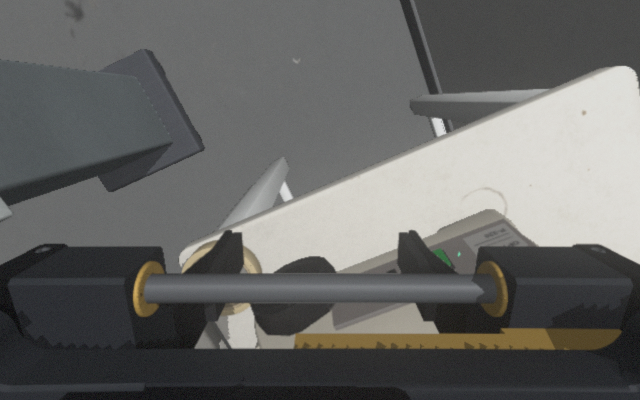

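Run:
```python
from h import *
crop('top0',290,110,460,230,4.7,'top0a')
crop('top0',300,180,430,290,6,'top0b')
crop('scene0',250,160,440,300,4.2,'scene0a')
```

```text
(no output)
```

View pics/top0a.png

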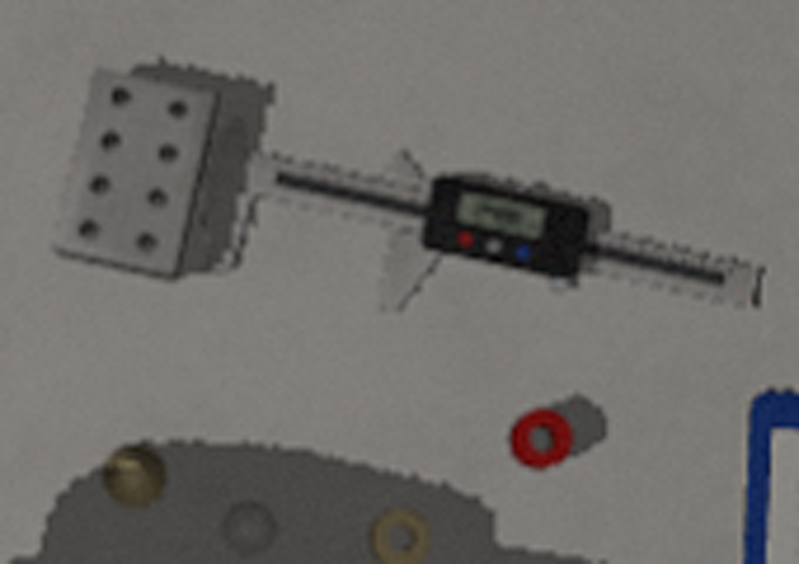

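View pics/top0b.png

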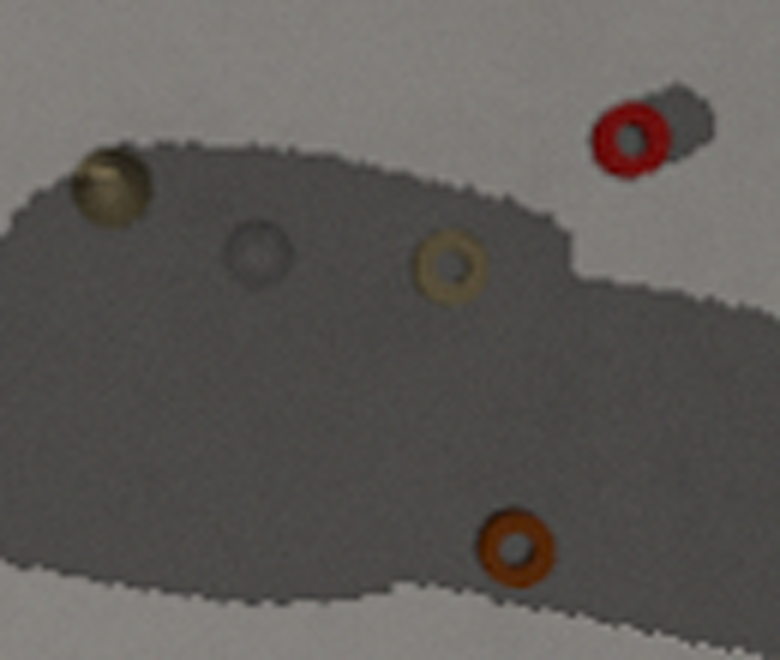

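View pics/scene0a.png

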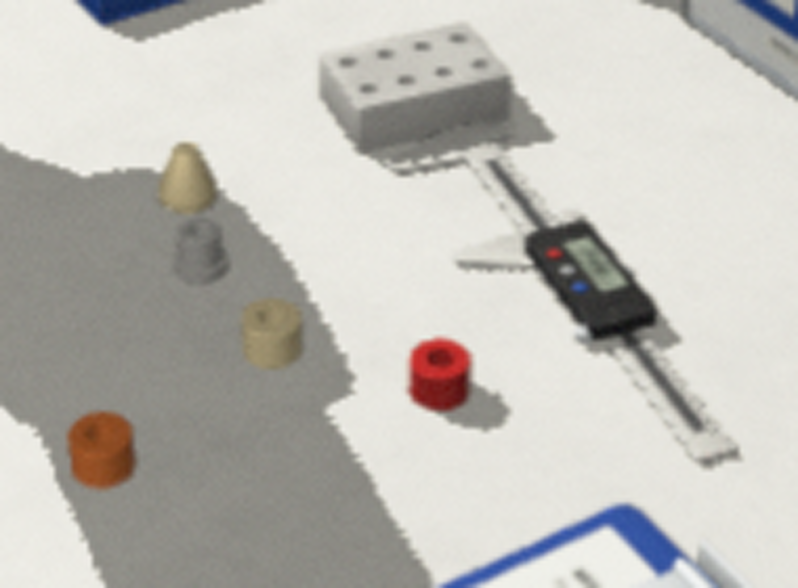

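```bash
cat > cal.py <<'E'
from h import *
from scipy.optimize import least_squares
c=load('top0')
A=lambda pts:[(290+(x+.5)/4.7-.5,110+(y+.5)/4.7-.5) for x,y in pts]
B=lambda pts:[(300+(x+.5)/6-.5,180+(y+.5)/6-.5) for x,y in pts]
slot=p2w(c,A([(278,178),(722,278)]),.0035); print('slot',slot)
hs=p2w(c,A([(437,175),(424,247),(580,277),(592,208)]),.012); print('hous',hs)
end=p2w(c,A([(762,268),(755,305)]),.0035); print('end',end)
blk=p2w(c,A([(218,92),(180,278),(97,68),(55,250)]),.025); print('blk',blk)
tip=p2w(c,A([(388,308)]),.0035); print('tip',tip)
for n,p,z in [('brass',(451,268),.018),('steel',(259,254),.020),('red',(631,140),.018),('orange',(516,548),.018)]: print(n,p2w(c,B([p]),z))
print('cone',p2w(c,B([(112,190)]),.010))
d=slot[0]-slot[1]; th=np.arctan2(-d[0],d[1]); print('yaw',np.degrees(th))
E
python3 cal.py
```

```text
slot [[ 0.64680792 -0.03479014  0.0035    ]
 [ 0.60574043 -0.21763451  0.0035    ]]
hous [[ 0.64667203 -0.09974     0.012     ]
 [ 0.61688915 -0.09429976  0.012     ]
 [ 0.60476644 -0.15782795  0.012     ]
 [ 0.63322296 -0.16302389  0.012     ]]
end [[ 0.60996457 -0.23421758  0.0035    ]
 [ 0.59460896 -0.23107158  0.0035    ]]
blk [[ 0.67823881 -0.01003944  0.025     ]
 [ 0.60209974  0.00492568  0.025     ]
 [ 0.68817492  0.03922941  0.025     ]
 [ 0.61338754  0.05550181  0.025     ]]
tip [[ 0.59279106 -0.08012259  0.0035    ]]
brass [[ 0.49781719 -0.08391967  0.018     ]]
steel [[ 0.50187633 -0.02354093  0.02      ]]
red [[ 0.53836251 -0.14070155  0.018     ]]
orange [[ 0.41052555 -0.10418223  0.018     ]]
cone [[0.52220575 0.0233133  0.01      ]]
yaw -12.658760145275995
```

```bash
cat >> h.py <<'E'
def R():
    from scipy.spatial.transform import Rotation as Q
    s=r.read_state(); return s,Q.from_quat(s['eef_rot']).as_matrix()
def go(P,yaw=None):
    "shift (mm, tool axes) and turn (deg about tool z) to reach world P with tool x at world yaw deg"
    s,M=R(); sh=M.T@(np.array(P)-s['ee_pos'])*1000; y0=np.degrees(np.arctan2(M[1,0],M[0,0]))
    t=0 if yaw is None else -((yaw-y0+180)%360-180)
    print('shift',sh.round(1),'turn',round(t,1),'yaw',round(y0,1),'pos',s['ee_pos'].round(4),'f',s['ft_force'].round(2),'t',s['time'],'w',round(s['width'],4))
TH=np.radians(-12.3); UX=np.array([np.cos(TH),np.sin(TH)]); UY=np.array([-np.sin(TH),np.cos(TH)]); O=np.array([.6158,-.1168])
def c2w(x,y): return O+x/1000*UX+y/1000*UY
def w2c(p): d=np.array(p)[:2]-O; return np.array([d@UX,d@UY])*1000
E
python3 - <<'E'
from h import *
a=np.array([.4978,-.0839]); b=c2w(-48,62); d=(b-a)/np.linalg.norm(b-a); phi=np.degrees(np.arctan2(d[1],d[0])); print(b,d,phi,np.linalg.norm(b-a))
p=a-.042*d; print(p); go([*p,.10],phi+180)
st=np.array([.502,-.0235])-a; print('steel perp',d[0]*st[1]-d[1]*st[0])
E
```

```text
[ 0.5821097  -0.04599772] [0.91207155 0.41003107] 24.20678673122803 0.09243759001237435
[ 0.45949299 -0.10112131]
shift [-461.3 -532.   122.5] turn -48.0 yaw 156.2 pos [0.2518 0.5718 0.222 ] f [ 0.06 -0.1  -1.01] t 0.15 w 0.087
steel perp 0.05336699136145219
```

```bash
python3 -m crank '[[-0.63,[-460,-530,60],-48],[-0.63,[-460,-530,60],-48],[-0.63,[-460,-530,60],-48],[-0.63,[-460,-530,60],-48],[-0.63,[-460,-530,60],-48],[-0.63,[-460,-530,60],-48],[-0.63,[-460,-530,60],-48],[-0.63,[-460,-530,60],-48],[-0.63,[-460,-530,60],-48],[-0.63,[-460,-530,60],-48],[-0.63,[-460,-530,60],-48],[-0.63,[-460,-530,60],-48]]' 20
python3 - <<'E'
from h import *
go([.4595,-.101,.10],204.2)
E
```

```text
time: 1.15
ee_pos: [0.3976, 0.0993, 0.1803]
eef_rot: [-0.21, 0.978, 0.0, 0.0]
ft_force: [1.2, 0.3, -0.4]
width: 0.0187
shift [  25.8 -208.1   80.2] turn 0.0 yaw -155.8 pos [0.3976 0.0993 0.1803] f [ 1.15  0.26 -0.35] t 1.15 w 0.0187
```

```bash
python3 -m crank '[[-0.63,[25,-208,80],0],[-0.63,[25,-208,80],0],[-0.63,[25,-208,80],0],[-0.63,[25,-208,80],0],[-0.63,[25,-208,80],0],[-0.63,[25,-208,80],0],[-0.63,[25,-208,80],0],[-0.63,[25,-208,80],0],[-0.63,[25,-208,80],0]]'
python3 - <<'E'
from h import *
go([.4595,-.101,.006],204.2)
shot('wrist','w1'); shot('top','t1')
E
```

```text
time: 1.9
ee_pos: [0.4601, -0.0977, 0.1005]
eef_rot: [-0.21, 0.978, 0.0, -0.0]
ft_force: [-0.1, 0.1, -0.2]
width: 0.0163
shift [ 1.9 -2.8 94.5] turn 0.1 yaw -155.7 pos [ 0.4601 -0.0977  0.1005] f [-0.15  0.1  -0.23] t 1.9 w 0.0163
```

View pics/w1.png

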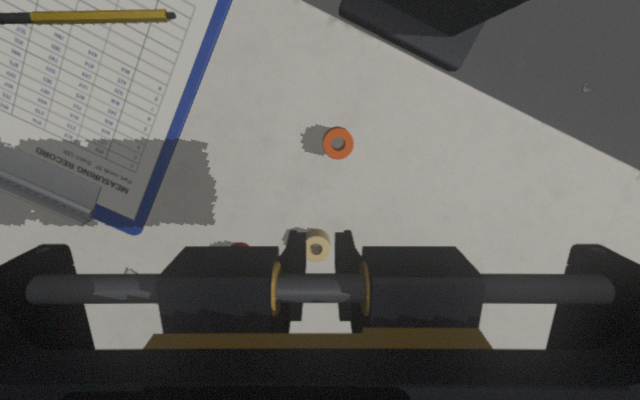

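View pics/t1.png

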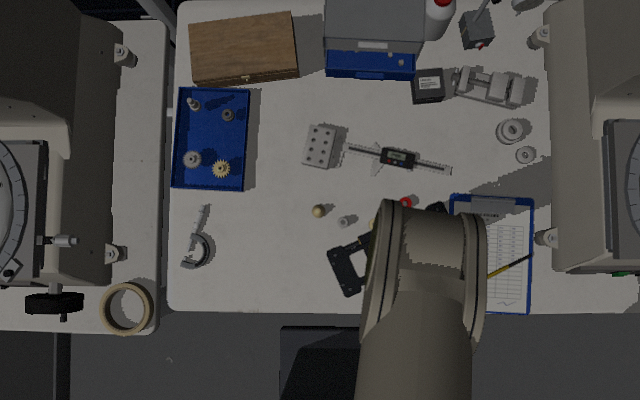

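Run:
```python
from h import *
c=load('w1'); print(p2w(c,[(318,249),(339,143)],.018)); crop('w1',240,200,400,320,5,'w1a')
c=load('t1'); print(p2w(c,[(319,211),(344,222)],.01))
```

```text
[[ 0.49937118 -0.08254801  0.018     ]
 [ 0.41069589 -0.10461821  0.018     ]]
[[ 0.52269105  0.02188161  0.01      ]
 [ 0.50194158 -0.02596582  0.01      ]]
```

View pics/w1a.png

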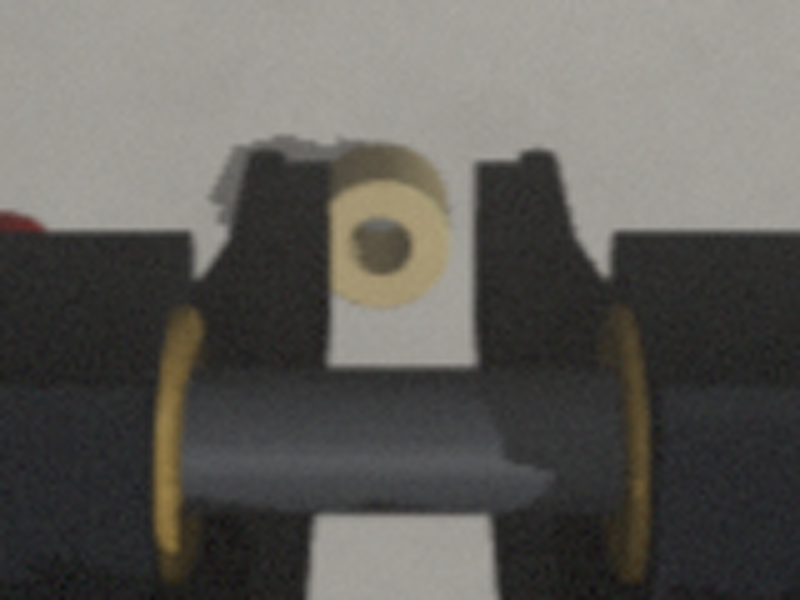

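```bash
python3 -m crank '[[-0.63,[2,-3,40],0],[-0.63,[2,-3,80],0],[-0.63,[2,-3,94],0],[-0.63,[2,-3,94],0],[-0.63,[2,-3,94],0]]'
python3 - <<'E'
from h import *
a=np.array([.4985,-.083]); b=c2w(-48,62); d=(b-a)/np.linalg.norm(b-a); print(np.degrees(np.arctan2(d[1],d[0])))
e=b-d*(.0089+.0095); go([*e,.006],204.2)
E
```

```text
time: 2.42
ee_pos: [0.4595, -0.1015, 0.0067]
eef_rot: [-0.21, 0.978, 0.0, -0.0]
ft_force: [0.6, -0.5, 0.9]
width: 0.016
23.872251615595065
shift [-116.2    0.3    0.6] turn 0.1 yaw -155.7 pos [ 0.4595 -0.1015  0.0067] f [ 0.58 -0.48  0.9 ] t 2.4167 w 0.016
```

```bash
python3 -m crank '[[-0.63,[-8,0,1],0],[-0.63,[-14,0,1],0],[-0.63,[-18,0,1],0],[-0.63,[-22,0,1],0],[-0.63,[-26,0,1],0],[-0.63,[-30,0,1],0],[-0.63,[-35,0,1],0],[-0.63,[-40,0,1],0],[-0.63,[-46,0,1],0],[-0.63,[-52,0,1],0],[-0.63,[-57,0,1],0],[-0.63,[-60,0,1],0]]'
python3 - <<'E'
from h import *
shot('wrist','w2'); shot('top','t2');crop('w2',240,200,400,320,5,'w2a')
crop('t2',290,110,460,230,4.7,'t2a')
a=np.array([.4985,-.083]); b=c2w(-48,62); d=(b-a)/np.linalg.norm(b-a)
e=b-d*(.0089+.0095); go([*e,.006],204.2)
E
```

```text
time: 3.42
ee_pos: [0.515, -0.0771, 0.0054]
eef_rot: [-0.21, 0.978, 0.0, 0.0]
ft_force: [-0.9, -0.2, -0.1]
width: 0.0163
shift [-55.8   0.9  -0.6] turn 0.1 yaw -155.7 pos [ 0.5148 -0.0772  0.0054] f [ 0.16  0.78 -0.81] t 3.5167 w 0.0164
```

View pics/w2a.png

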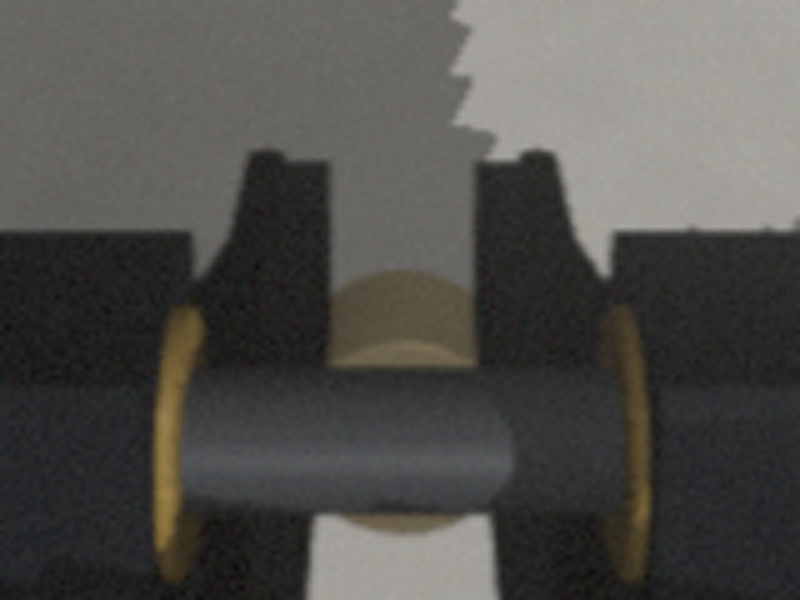

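View pics/t2a.png

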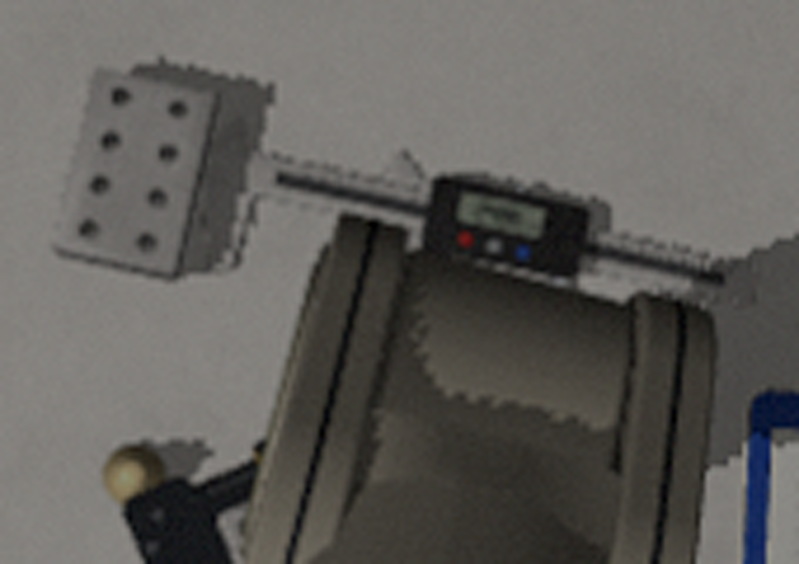

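```bash
python3 -m crank '[[-0.63,[-4,0,-1],0],[-0.63,[-9,0,-1],0],[-0.63,[-14,0,-1],0],[-0.63,[-19,0,-1],0],[-0.63,[-24,0,-1],0],[-0.63,[-29,0,-1],0],[-0.63,[-34,0,-1],0],[-0.63,[-39,0,-1],0],[-0.63,[-44,0,-1],0],[-0.63,[-49,0,-1],0],[-0.63,[-53,0,-1],0],[-0.63,[-56,0,-1],0]]'
python3 - <<'E'
from h import *
shot('wrist','w3');shot('scene','s3'); crop('w3',240,200,400,320,5,'w3a')
crop('s3',250,160,440,300,4.2,'s3a')
s,M=R(); bp=s['ee_pos']-M[:,0]*.0184; print('bush est',bp,w2c(bp))
go(s['ee_pos'])
E
```

```text
time: 4.52
ee_pos: [0.5659, -0.0543, 0.0064]
eef_rot: [-0.21, 0.978, 0.0, 0.0]
ft_force: [-0.6, -0.6, 0.6]
width: 0.0158
bush est [ 0.58258748 -0.04670063  0.00643756] [-47.38344556  61.41500078]
shift [0. 0. 0.] turn 0 yaw -155.7 pos [ 0.5658 -0.0543  0.0064] f [-0.35 -0.26  0.22] t 4.6167 w 0.0159
```

View pics/w3a.png

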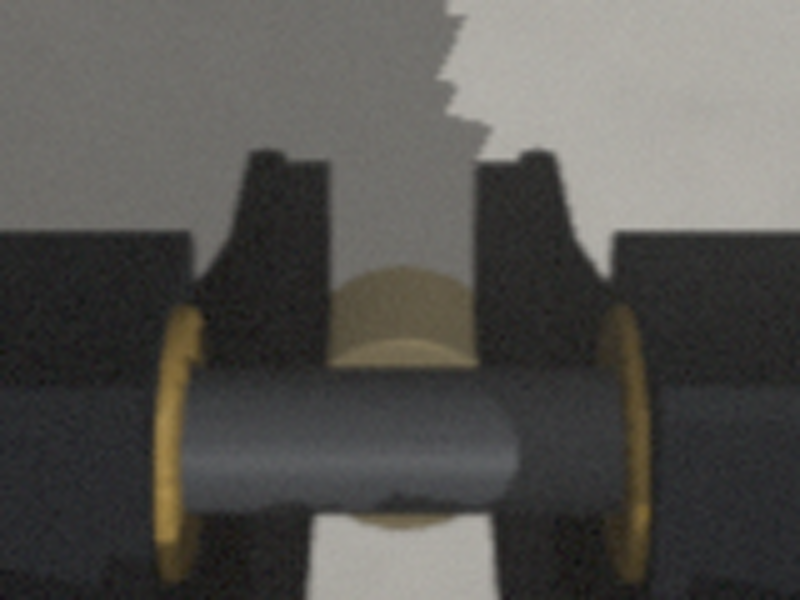

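View pics/s3a.png

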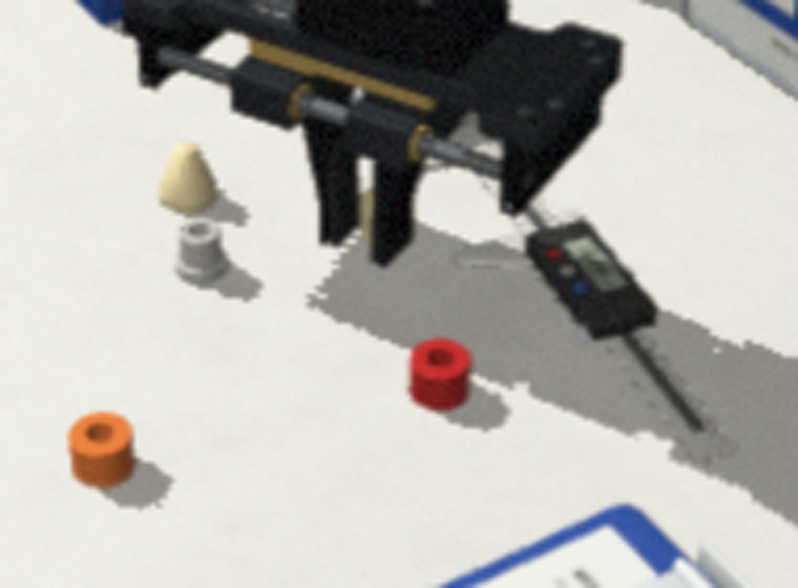

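```bash
python3 - <<'E'
from h import *
go([*c2w(-80,61.4),.006],167.7)
E
python3 -m crank '[[-0.63,[10,0,0],0],[-0.63,[20,0,0],0],[-0.63,[22,0,0],0],[-0.63,[22,0,0],0]]'
python3 - <<'E'
from h import *
go([*c2w(-80,61.4),.006],167.7)
E
```

```text
shift [ 7.8 19.4  0.4] turn 36.6 yaw -155.7 pos [ 0.5658 -0.0543  0.0064] f [-0.35 -0.26  0.22] t 4.6167 w 0.0159
time: 4.95
ee_pos: [0.544, -0.0644, 0.0065]
eef_rot: [-0.209, 0.978, 0.0, -0.0]
ft_force: [-0.8, 0.6, 0.2]
width: 0.0164
shift [-16.2  19.7   0.5] turn 36.4 yaw -155.9 pos [ 0.544  -0.0644  0.0065] f [-0.81  0.62  0.19] t 4.95 w 0.0164
```

```bash
python3 -m crank '[[-0.63,[0,4,0],7],[-0.63,[0,8,0],14],[-0.63,[0,12,0],21],[-0.63,[-4,16,0],28],[-0.63,[-8,19,0],36.4],[-0.63,[-12,20,0],36.4],[-0.63,[-14,20,0],36.4],[-0.63,[-14,20,0],36.4]]'
python3 - <<'E'
from h import *
go([*c2w(-31.4,61.4),.006],167.7)
c=shot('wrist','w4');c=shot('scene','s4');crop('s4',250,160,440,300,4.2,'s4a')
E
```

```text
time: 5.62
ee_pos: [0.5503, -0.0394, 0.0065]
eef_rot: [0.104, 0.995, -0.0, 0.0]
ft_force: [0.4, -0.5, -0.6]
width: 0.016
shift [-49.1  -0.6   0.5] turn 0.4 yaw 168.1 pos [ 0.5503 -0.0394  0.0065] f [ 0.39 -0.48 -0.62] t 5.6167 w 0.016
```

View pics/w4.png

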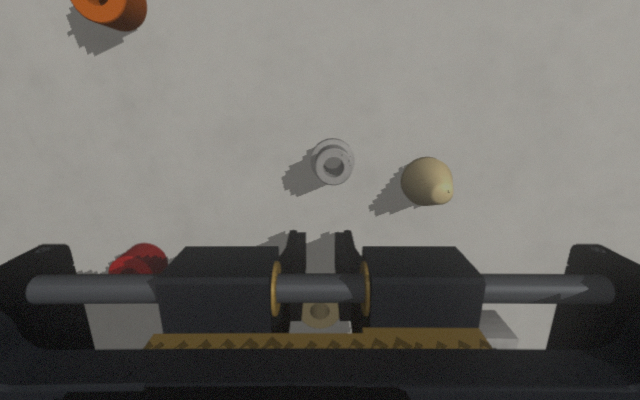

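View pics/s4a.png

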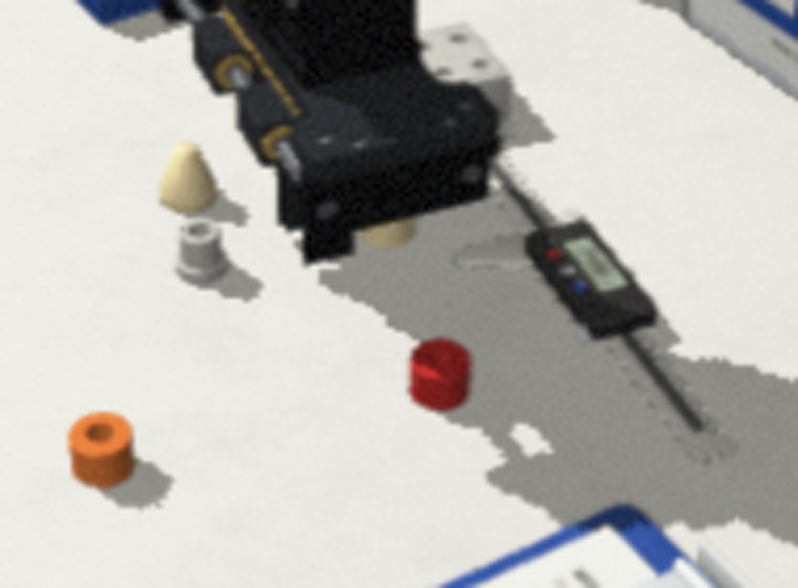

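```bash
python3 -m crank '[[-0.63,[-6,-0.5,0],0],[-0.63,[-11,-0.5,0],0],[-0.63,[-15,-0.5,0],0],[-0.63,[-19,-0.5,0],0],[-0.63,[-24,-0.5,0],0],[-0.63,[-29,-0.5,0],0],[-0.63,[-34,-0.5,0],0],[-0.63,[-39,-0.5,0],0],[-0.63,[-43,-0.5,0],0],[-0.63,[-46,-0.5,0],0],[-0.63,[-48,-0.5,0],0],[-0.63,[-48,-0.5,0],0]]'
python3 - <<'E'
from h import *
go([*c2w(-31.4,61.4),.006],167.7)
c=shot('wrist','w5');c=shot('scene','s5');crop('s5',250,160,440,300,4.2,'s5a')
E
```

```text
time: 6.72
ee_pos: [0.597, -0.0503, 0.0064]
eef_rot: [0.106, 0.994, -0.0, 0.0]
ft_force: [0.4, -1.2, 0.1]
width: 0.0162
shift [-1.1  0.5  0.4] turn 0.1 yaw 167.8 pos [ 0.597  -0.0503  0.0064] f [ 0.38 -1.24  0.08] t 6.7167 w 0.0162
```

View pics/w5.png

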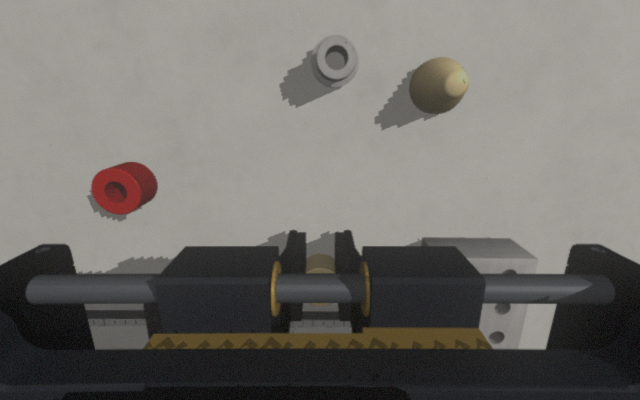

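View pics/s5a.png

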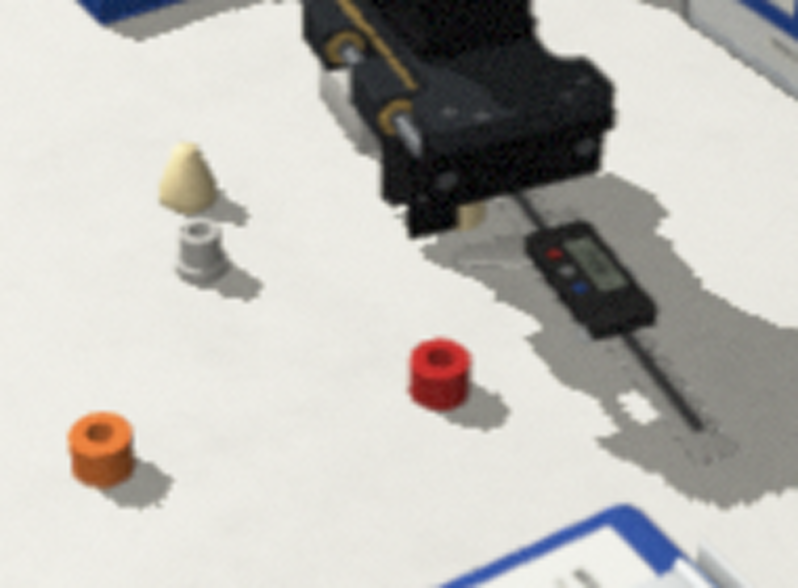

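```bash
python3 -m crank '[[-0.63,[8,0,0],0],[-0.63,[18,0,0],0],[-0.63,[20,0,-30],0],[-0.63,[20,0,-70],0],[-0.63,[20,0,-90],0],[-0.63,[60,30,-90],0],[-0.63,[90,60,-90],0],[-0.63,[120,80,-90],0],[-0.63,[120,80,-90],0],[-0.63,[120,80,-90],0]]'
python3 - <<'E'
from h import *
go([*c2w(-31.4,61.4),.006],167.7)
c=shot('top','t6');c=shot('scene','s6');crop('s6',250,160,440,300,4.2,'s6a');crop('t6',290,110,460,230,4.7,'t6a')
E
```

```text
time: 7.65
ee_pos: [0.4941, 0.0561, 0.0963]
eef_rot: [0.103, 0.995, 0.001, -0.001]
ft_force: [1.1, -1.0, 0.5]
width: 0.016
shift [-123.8  -82.7   90. ] turn 0.4 yaw 168.1 pos [0.4941 0.0561 0.0963] f [ 1.05 -1.03  0.5 ] t 7.65 w 0.016
```

View pics/t6a.png

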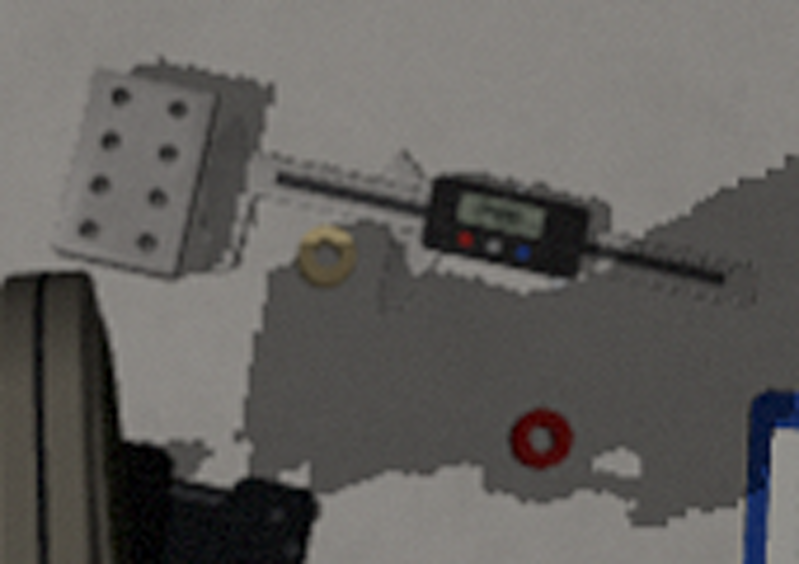

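View pics/s6a.png

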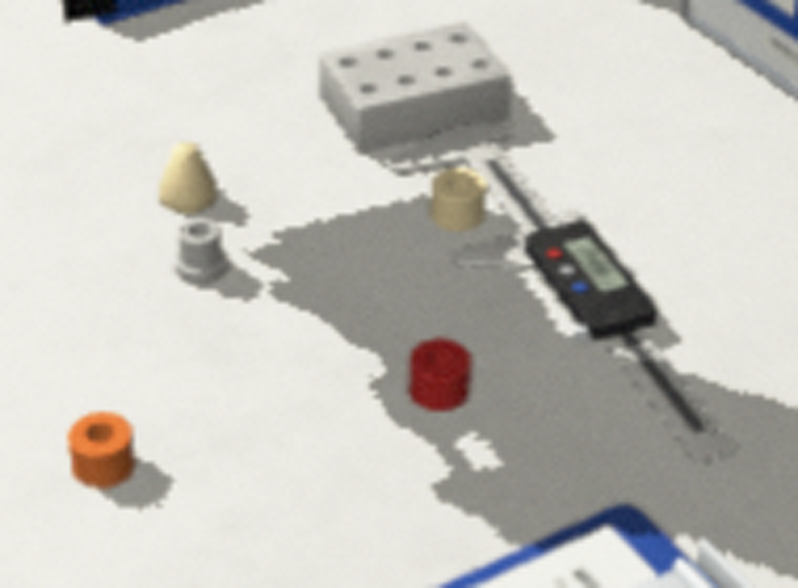

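Run:
```python
from h import *
c=load('t6'); A=lambda pts:[(290+(x+.5)/4.7-.5,110+(y+.5)/4.7-.5) for x,y in pts]
b=p2w(c,A([(328,256)]),.018)[0]; print(b,w2c(b))
print([w2c(p).round(1) for p in p2w(c,A([(383,308),(240,268),(185,276)]),.0035)])
h=p2w(c,A([(592,208),(580,277),(437,175),(424,247)]),.012); print([w2c(p).round(1) for p in h])
print([w2c(p).round(1) for p in p2w(c,A([(762,268),(755,305)]),.0035)])
go([*c2w(11.5,-75),.1],167.7)
```

```text
[ 0.61219782 -0.05488918  0.018     ] [-16.70838062  59.72231645]
[array([-30.7,  32.9]), array([-27.2,  94. ]), array([-35.4, 115.4])]
[array([ 26.9, -41.5]), array([ -2. , -42.4]), array([26.5, 23.2]), array([-3.7, 22.2])]
[array([  19.3, -116. ]), array([   3.6, -116.2])]
shift [-164.  -216.    -3.4] turn 0.2 yaw 167.9 pos [0.4962 0.0531 0.0967] f [ 0.88 -0.66 -1.03] t 7.75 w 0.016
```

```bash
python3 -m crank '[[-1,[-40,-52,-3],0],[-1,[-82,-108,-3],0],[-1,[-123,-162,-3],0],[-1,[-164,-216,-3],0],[-1,[-164,-216,-3],0],[-1,[-164,-216,-3],0],[-1,[-164,-216,-3],0],[-1,[-164,-216,-3],0],[-1,[-164,-216,-3],0],[-1,[-164,-216,-3],0]]' 20
python3 - <<'E'
from h import *
go([*c2w(11.5,-75),.0065],167.7)
E
```

```text
time: 8.58
ee_pos: [0.6107, -0.1931, 0.0989]
eef_rot: [0.107, 0.994, -0.0, -0.0]
ft_force: [-0.2, -0.1, -0.5]
width: 0.0007
shift [-0.3  0.6 92.4] turn 0.1 yaw 167.8 pos [ 0.6107 -0.1931  0.0989] f [-0.16 -0.1  -0.47] t 8.5833 w 0.0007
```

```bash
python3 -m crank '[[-1,[0,0,35],0],[-1,[0,0,65],0],[-1,[0,0,82],0],[-1,[0,0,92],0],[-1,[0,0,92],0],[-1,[0,0,92],0]]'
python3 - <<'E'
from h import *
go([*c2w(11.5,-60),.0065],167.7)
c=shot('scene','s7');crop('s7',310,190,470,310,5,'s7a');shot('wrist','w7')
E
```

```text
time: 9.08
ee_pos: [0.6114, -0.192, 0.0081]
eef_rot: [0.106, 0.994, 0.0, 0.0]
ft_force: [0.6, -0.5, -0.5]
width: -0.0001
shift [ 0.2 14.4  1.6] turn 0.2 yaw 167.9 pos [ 0.6114 -0.192   0.0081] f [ 0.57 -0.54 -0.53] t 9.0833 w -0.0001
```

View pics/s7a.png

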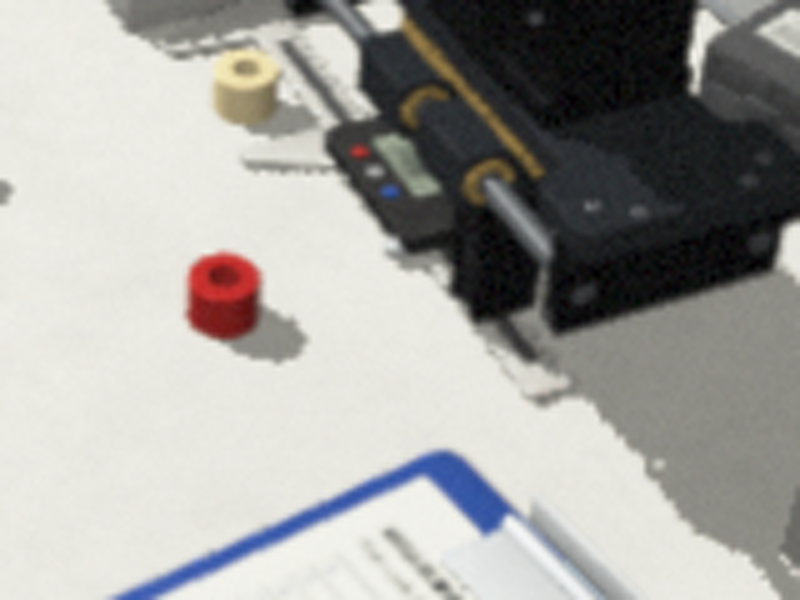

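View pics/w7.png

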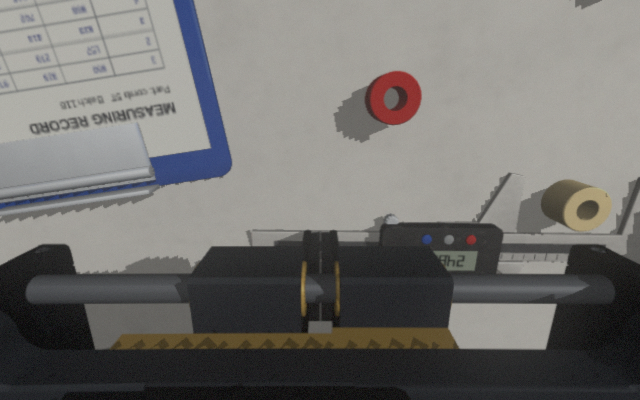

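```bash
python3 -m crank '[[-1,[0,4,1.5],0],[-1,[0,8,1.5],0],[-1,[0,12,1.5],0],[-1,[0,14,1.5],0],[-1,[0,16,1.5],0],[-1,[0,18,1.5],0],[-1,[0,20,1.5],0],[-1,[0,22,1.5],0],[-1,[0,24,1.5],0],[-1,[0,26,1.5],0],[-1,[0,28,1.5],0],[-1,[0,30,1.5],0]]'
python3 - <<'E'
from h import *
go([*c2w(11.5,-24),.0065],167.7)
s,M=R(); print(w2c(s['ee_pos']))
shot('wrist','w8');crop('w8',360,140,640,300,2.85,'w8a')
E
```

```text
time: 10.18
ee_pos: [0.6173, -0.1632, 0.0059]
eef_rot: [0.106, 0.994, -0.0, 0.0]
ft_force: [-0.1, -1.0, 0.2]
width: 0.0005
shift [-0.2 21.  -0.6] turn 0.1 yaw 167.8 pos [ 0.6173 -0.1632  0.0059] f [-0.13 -0.97  0.21] t 10.1833 w 0.0005
[ 11.37669528 -44.9679557 ]
```

View pics/w8.png

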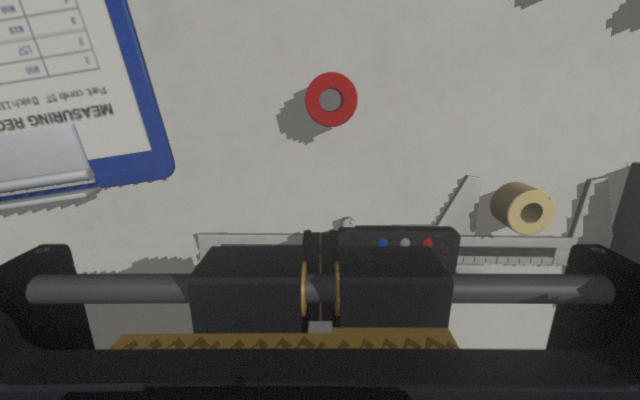

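Run:
```python
from h import *
crop('w8',420,150,620,270,4,'w8a')
```

```text
(no output)
```

View pics/w8a.png

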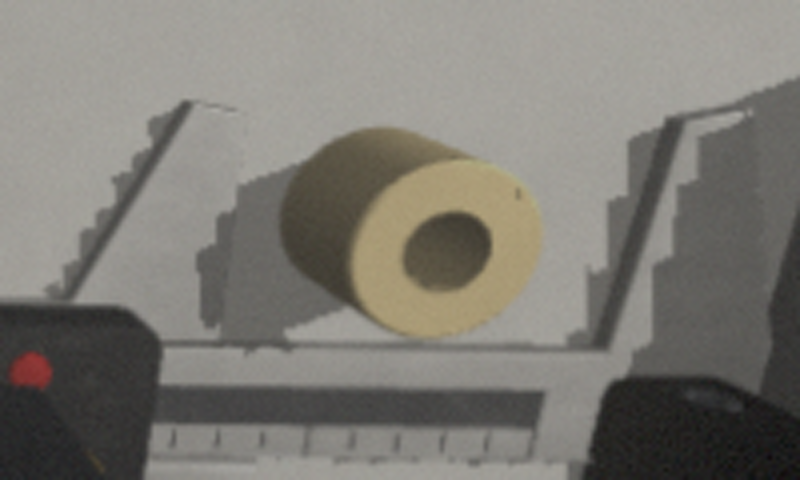

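Run:
```python
from h import *
c=load('w8'); B=lambda pts:[(420+(x+.5)/4-.5,150+(y+.5)/4-.5) for x,y in pts]
for n,p,z in [('mov',[(240,108),(222,335)],.0035),('fixtop',[(685,120),(612,348)],.0035),('fixbot',[(662,120),(598,348)],0),('beam',[(222,345),(590,349)],.0035),('bush',[(447,249)],.018)]:
    print(n,[w2c(q).round(1) for q in p2w(c,B(p),z)])
```

```text
mov [array([-28.8,  39.6]), array([ 4. , 41.9])]
fixtop [array([-27.2,  98.4]), array([ 5.7, 96.5])]
fixbot [array([-26.4,  98.4]), array([ 7.3, 97.5])]
beam [array([ 5.5, 42.2]), array([ 5.9, 93.5])]
bush [array([-14.2,  60.6])]
```

```bash
python3 -m crank '[[-1,[0,2,0],0],[-1,[0,4,0],0],[-1,[0,6,0],0],[-1,[0,8,0],0],[-1,[0,10,0],0],[-1,[0,12,0],0],[-1,[0,14,0],0],[-1,[0,16,0],0],[-1,[0,18,0],0],[-1,[0,20,0],0],[-1,[0,22,0],0],[-1,[0,24,0],0]]'
python3 - <<'E'
from h import *
s,M=R(); print(w2c(s['ee_pos']),s['ee_pos'],s['ft_force'])
shot('wrist','w9');crop('w9',380,150,580,270,4,'w9a')
E
```

```text
time: 11.23
ee_pos: [0.6225, -0.1394, 0.006]
eef_rot: [0.106, 0.994, 0.0, 0.0]
ft_force: [0.1, -1.9, 0.7]
width: 0.0005
[ 11.33524167 -20.6781473 ] [ 0.62246997 -0.13941824  0.00595102] [ 0.12468337 -1.91975404  0.71770712]
```

View pics/w9a.png

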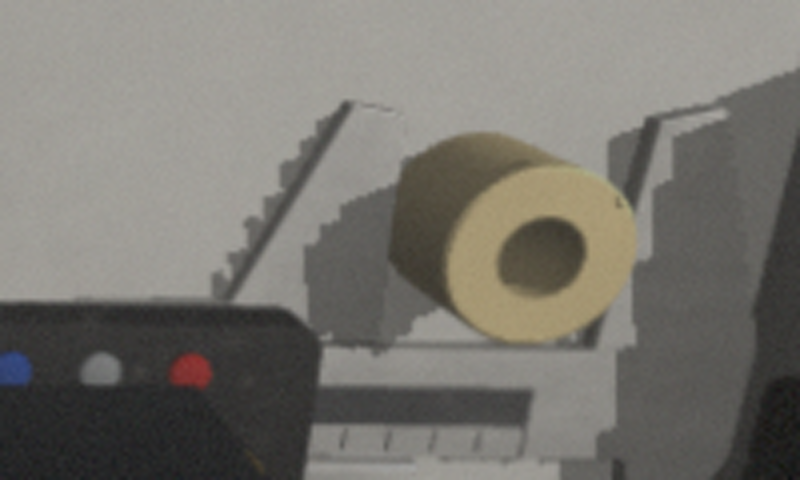

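Run:
```python
from h import *
c=load('w9'); B=lambda pts:[(380+(x+.5)/4-.5,150+(y+.5)/4-.5) for x,y in pts]
for n,p,z in [('mov',[(402,112),(385,345)],.0035),('fixtop',[(663,120),(600,345)],.0035),('bush',[(542,257)],.018),('beam',[(385,346),(580,347)],.0035)]:
    print(n,[w2c(q).round(1) for q in p2w(c,B(p),z)])
```

```text
mov [array([-28.4,  64.2]), array([ 5.5, 66.8])]
fixtop [array([-27.3,  98.9]), array([ 5.3, 96.8])]
bush [array([-13.1,  77. ])]
beam [array([ 5.6, 66.9]), array([ 5.6, 94.1])]
```

```bash
python3 -m crank '[[-1,[0,1,0],0],[-1,[0,2,0],0],[-1,[0,3,0],0],[-1,[0,4,0],0],[-1,[0,5,0],0],[-1,[0,5,0],0]]'
python3 - <<'E'
from h import *
s,M=R(); print(w2c(s['ee_pos']),s['ee_pos'],s['ft_force'])
shot('wrist','wa');crop('wa',380,150,580,270,4,'waa')
s,M=R(); print(s['ft_force'])
E
```

```text
time: 11.78
ee_pos: [0.6235, -0.1344, 0.0059]
eef_rot: [0.106, 0.994, 0.0, -0.0]
ft_force: [0.2, 0.2, 0.9]
width: 0.0005
[ 11.29810166 -15.58158507] [ 0.62351941 -0.13443076  0.00590358] [0.23333966 0.24761437 0.92587305]
[-0.23215602 -0.05866674  0.62276414]
```

View pics/waa.png

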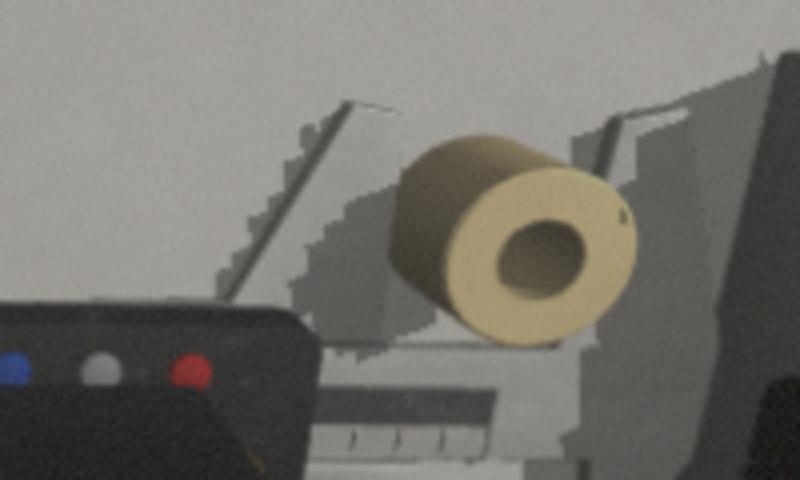

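```bash
python3 -m crank '[[-1,[0,0.5,0],0],[-1,[0,1,0],0],[-1,[0,1.5,0],0],[-1,[0,2,0],0],[-1,[0,2.5,0],0],[-1,[0,3,0],0],[-1,[0,3,0],0]]'
python3 - <<'E'
from h import *
s,M=R(); print(w2c(s['ee_pos']),s['ee_pos'],s['ft_force'])
shot('wrist','wb');crop('wb',380,150,580,270,4,'wba')
s,M=R(); print(s['ft_force'])
E
```

```text
time: 12.42
ee_pos: [0.6241, -0.1316, 0.0059]
eef_rot: [0.106, 0.994, 0.0, -0.0]
ft_force: [-0.6, -0.2, 1.4]
width: 0.001
[ 11.25383092 -12.70994733] [ 0.6240879  -0.13161561  0.00588273] [-0.58841018 -0.20281363  1.43626653]
[0.0152411  0.16618518 0.02253453]
```

View pics/wba.png

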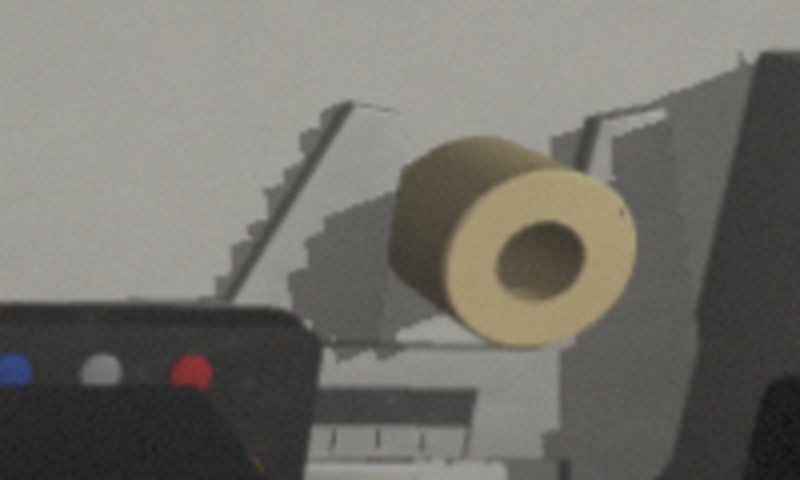

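```bash
python3 -m crank '[[-1,[0,0.4,0],0],[-1,[0,0.8,0],0],[-1,[0,1.2,0],0],[-1,[0,1.6,0],0],[-1,[0,1.6,0],0],[-1,[0,1.6,0],0]]'
python3 - <<'E'
from h import *
s,M=R(); print(w2c(s['ee_pos']),s['ee_pos'],s['ft_force'])
shot('wrist','wc');crop('wc',380,150,580,270,4,'wca')
for i in range(3):
  r.camera('top'); print(r.read_state()['ft_force'])
E
```

```text
time: 12.97
ee_pos: [0.6244, -0.1306, 0.0059]
eef_rot: [0.106, 0.994, -0.0, 0.0]
ft_force: [-1.3, -3.1, 0.1]
width: 0.0006
[ 11.29646546 -11.64887119] [ 0.6243556  -0.13058797  0.00593178] [-1.25142043 -3.06787921  0.07690559]
[ 0.15874405 -2.27099762 -0.78620438]
[-0.65355598 -3.25682306 -0.51443587]
[ 0.15436466 -3.39663299 -0.2184604 ]
```

View pics/wca.png

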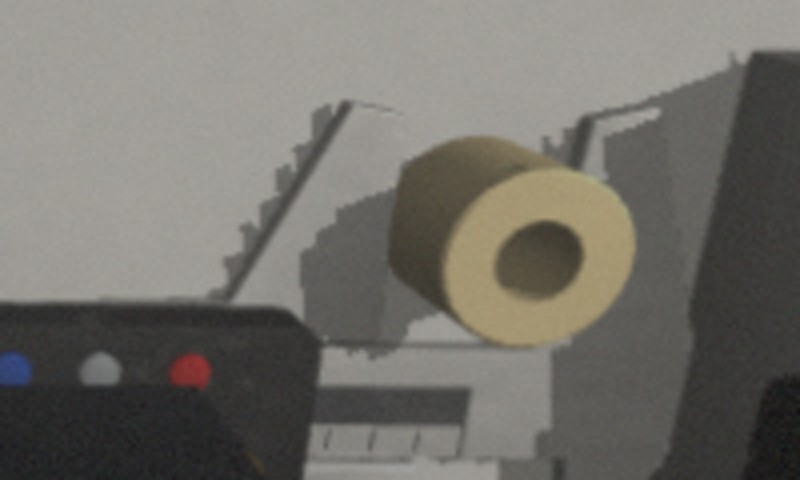

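```bash
python3 -m crank '[[-1,[0,-2,0],0],[-1,[0,-8,0],0],[-1,[0,-18,0],0],[-1,[0,-20,-20],0],[-1,[0,-20,-60],0],[-1,[0,-20,-100],0],[-1,[60,-20,-100],0],[-1,[110,-20,-100],0],[-1,[150,-20,-100],0],[-1,[180,-20,-100],0],[-1,[180,-20,-100],0],[-1,[180,-20,-100],0]]'
python3 - <<'E'
from h import *
c=shot('top','td');c=shot('scene','sd');crop('sd',310,160,440,270,6,'sda');crop('td',290,110,460,230,4.7,'tda')
s=r.read_state(); print(s['ee_pos'],s['ft_force'],s['time'])
E
```

```text
time: 14.17
ee_pos: [0.4409, -0.1113, 0.1056]
eef_rot: [0.106, 0.994, 0.002, -0.001]
ft_force: [0.4, -0.4, 0.1]
width: 0.0007
[ 0.44451378 -0.11184719  0.10645386] [ 0.80257118 -0.58756467  0.46232868] 14.2667
```

View pics/tda.png

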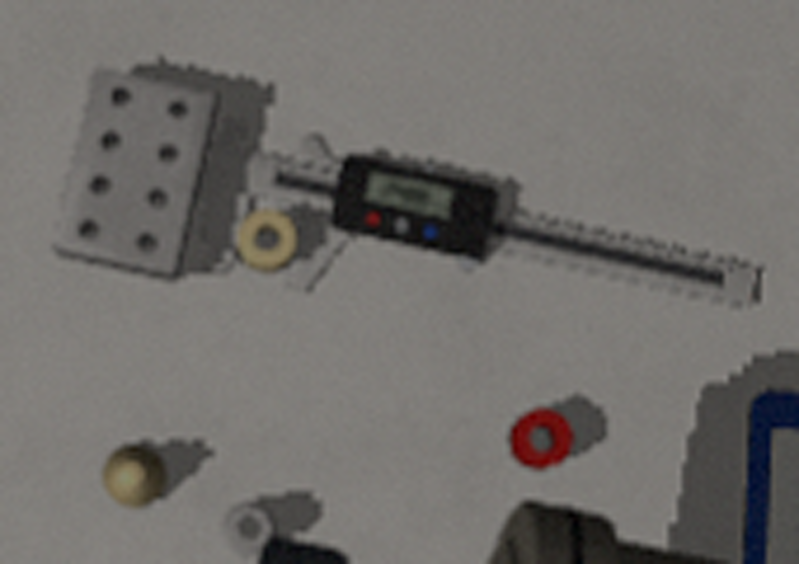

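View pics/sda.png

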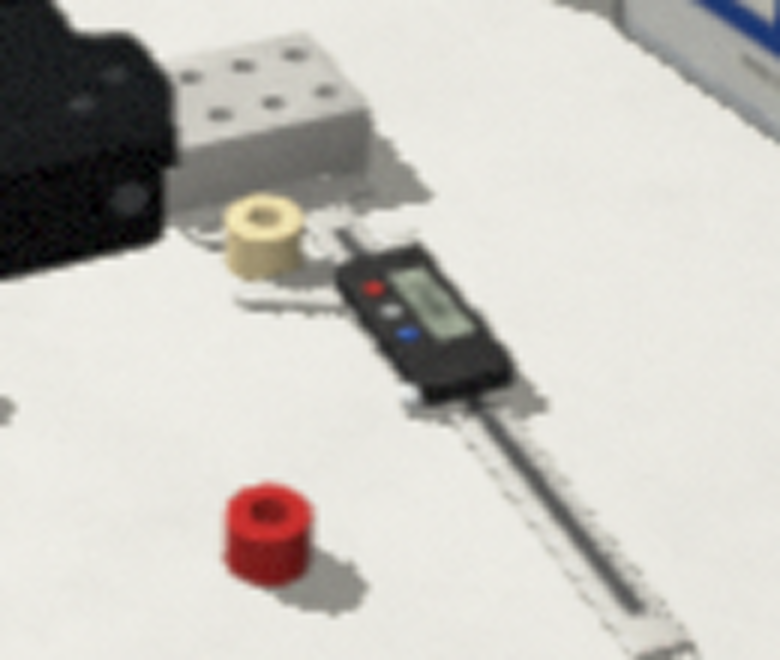

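Run:
```python
from h import *
c=load('td'); A=lambda pts:[(290+(x+.5)/4.7-.5,110+(y+.5)/4.7-.5) for x,y in pts]
print('bush',w2c(p2w(c,A([(268,239)]),.018)[0]))
print('hous',[w2c(p).round(1) for p in p2w(c,A([(500,187),(488,258),(346,154),(334,228)]),.012)])
print('tip',[w2c(p).round(1) for p in p2w(c,A([(295,288)]),.0035)])
print('slot/end',[w2c(p).round(1) for p in p2w(c,A([(278,178),(722,278),(762,268),(755,305)]),.0035)])
crop('td',330,130,370,180,12,'tdz');crop('td',325,140,365,180,15,'tdy')
```

```text
bush [-15.15133824  84.98291197]
hous [array([27.2, -2.9]), array([-2.5, -4.2]), array([27. , 61.5]), array([-4. , 59.7])]
tip [array([-30.5,  70. ])]
slot/end [array([12.8, 86.7]), array([  11.7, -100.7]), array([  19.3, -116. ]), array([   3.6, -116.2])]
```

View pics/tdy.png

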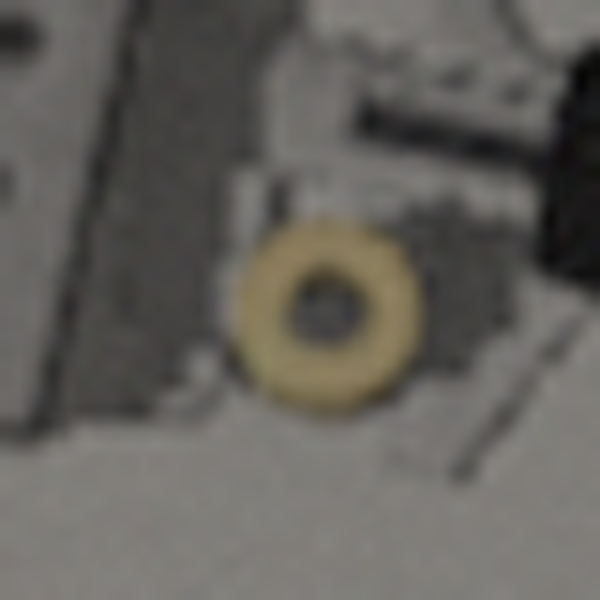

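Run:
```python
from h import *
go([*c2w(25,80),.11],167.7)
```

```text
shift [-193.7  111.2   -3. ] turn 0.1 yaw 167.8 pos [ 0.4445 -0.1118  0.1065] f [ 0.8  -0.59  0.46] t 14.2667 w 0.0005
```

```bash
python3 -m crank '[[-1,[-38,22,-5],0],[-1,[-76,44,-5],0],[-1,[-114,66,-5],0],[-1,[-152,88,-5],0],[-1,[-190,110,-5],0],[-1,[-192,111,-5],0],[-1,[-192,111,-5],0],[-1,[-192,111,-5],0]]'
python3 - <<'E'
from h import *
shot('wrist','we');s=r.read_state(); print(s['ee_pos'],s['ft_force'])
crop('we',200,60,440,240,3.3,'wea')
E
```

```text
time: 14.93
ee_pos: [0.6562, -0.0445, 0.1094]
eef_rot: [0.106, 0.994, -0.001, -0.001]
ft_force: [-0.4, -1.0, -0.5]
width: 0.0005
[ 0.65538067 -0.04502538  0.10995557] [-0.56428883  0.19361207 -0.77725999]
```

View pics/wea.png

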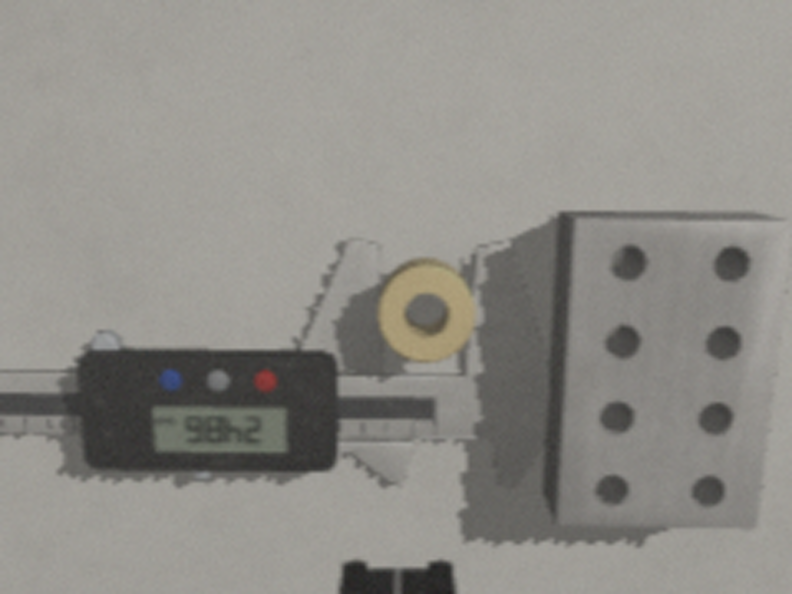

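Run:
```python
from h import *
crop('we',300,125,360,180,13,'web')
```

```text
(no output)
```

View pics/web.png

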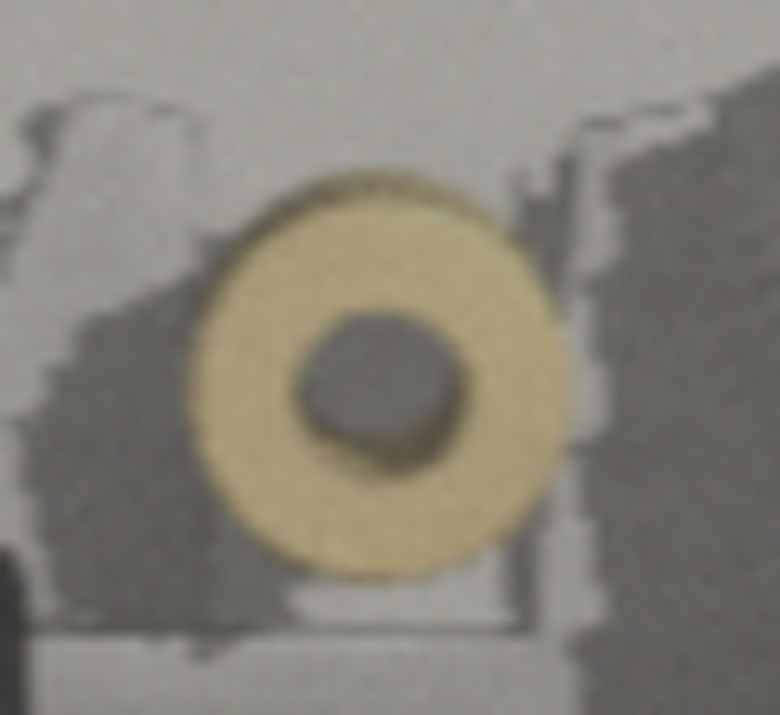

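Run:
```python
from h import *
c=load('we'); B=lambda pts:[(300+(x+.5)/13-.5,125+(y+.5)/13-.5) for x,y in pts]
f=lambda p,z:[w2c(q).round(1) for q in p2w(c,B(p),z)]
print(f([(201,120),(205,640)],.0035),f([(577,150),(538,630)],.0035),f([(383,385)],.018),f([(203,400),(556,400)],.0035))
print(f([(190,390),(572,390)],.018), f([(300,632)],.0035))
```

```text
[array([-28.1,  74.2]), array([ 6.1, 74.4])] [array([-26.3,  98.4]), array([ 5.4, 96.6])] [array([-13.4,  85.7])] [array([-10. ,  74.3]), array([-10.1,  97.4])]
[array([-13.1,  73.7]), array([-13.1,  97.4])] [array([ 5.6, 80.7])]
```

```bash
python3 -c "
from bench import r
print(r.close_job())"
```

```text
the job is handed in; nothing more can be done
None
```

I pushed the brass bush into the caliper's mouth with the fingertips in two pushes, backing off and re-aligning between them. I then pushed the slider's rear face along the beam until the contact force settled at about 3 N, backed off and lifted clear, and handed the job in at about 15 s. No verdict was reported.

**Last checks, all from the pictures:**
- **Bush:** it stands upright between the jaws. Its centre reads caliper x of about −13 to −17 mm depending on the camera, against a limit of −21.5 mm.
- **Jaw gap:** the last wrist picture gave about 23 mm, and the same picture showed the bush as 23.7 mm across. The slider's travel of about 38 mm, from an opening of about 62 mm, gives about 24 mm.
- **Caliper and block:** no shift visible in the top pictures before and after.
- **Steel bush and brass cone:** where they stood, as far as the pictures show; I did not re-measure their positions at the end.

**Disagreements:** the wrist and top cameras differed by about 2–3 mm, within their combined calibration error. No check failed.

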